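Turn the middle leaf of the bit case

ROBOT

A 6-joint arm with a two-finger parallel gripper is mounted at the origin on the work surface. World frame = base frame: x ahead of the robot, y to its left, z up, the work surface at z = 0. Lengths are in m, angles in rad, forces in N, time in s.
With the tool pointing down it reaches from about 0.375 to 0.75 m from the base axis. Payload 9 kg.
Tool frame: the origin (TCP) lies at the very end of the fingers, on their centre line; the grasp point (between the pads) lies r.grasp_offset behind it (r.grasp_offset is the distance from the TCP to the grasp point, in m); z points along the fingers, y is the direction in which the jaws open and shut (so a half turn about z gives the same grasp; the last joint's range is limited). The gripper opens to 85 mm and grips with 20 to 120 N. Pads are 22 mm wide; open, the fingers measure 114 mm over their backs; the gripper's body (76 mm by 85 mm) begins 54 mm behind the grasp point. The pads swing forward as they close: fully open they stand 13 mm farther back than shut.
Start: joints at [-0.218, 0.104, 0.097, 1.564, 0, 1.353], TCP at [0.6, 0, 0.231] pointing down, gripper open.
Joint ranges: [-2.99, 2.99], [-0.84, 1.86], [-1.1, 1.16], [-1.84, 2.11], [-1.51, 1.56], [-3.14, 3.14]. Speed limits (rad/s): [2.22, 2.22, 2.57, 3.14, 3.14, 3.14].

INTERFACE

Orientations are given as a rotation vector (axis times angle).
In Python, from rig import r gives the robot as it stands.
- The arm moves only by the tool arm_command, never from a script. Its argument "deltas" is a list that holds one entry, the list of rows, each a list of 5 numbers: the gripper command: -1 is fully open, 1 is shut, values between are in proportion, then the shift along the world's x, y, z in mm, then the turn about the world's z in degrees. In form: [[[gripper, dx, dy, dz, roll], ...]]. A call has 1 to 20 rows; each row is the pose to reach, as a shift and turn from the pose commanded when the call began; what a row does not reach only later rows make up. A row lasts 1/8 s, in which the tool goes at most 62.5 mm and 10.7 degrees, less where a joint would pass 70% of its speed; a pose out of reach is approached as far as the arm can. A call with a gripper value outside its range is refused whole. The fingers move at their own pace and stop on an object; "grip_force" is the grip in N (left out, the last holds). Time passes only in rows, so rows that repeat a pose let the fingers close. It gives the time, the measured TCP pose, the force and the opening at its end, in the units of the state.
- r.read_state(): the state, without advancing time (a new reading comes with each control period).
- r.grab_frame(name): name is "scene" or "side" or "wrist"; returns (picture, depth): 420x560x3 uint8, red, green, blue; 420x560 float32, m along the optical axis (not along the pixel's ray), 0 where there is no reading.
- r.camera_info(name): a dict with "fx", "fy", "cx", "cy" (pixels), "k1" (the pictures are not rectified: a ray, as slopes to the right and down, at radius r is drawn at 1 + k1 r^2 times it, then the intrinsics apply), "eye" and "attitude" of the camera in the world. Camera axes: x right, y down, z forward; pixel columns grow to the right and rows downward; lengths in m; the calibration is good to about 2 mm. A picture is of the moment at which its call begins: read the wrist's pose just before it. camera_info takes no time and is no camera call; for the wrist camera it gives the pose at the moment of the call.
- r.finish_job(): hands the job in, once; it reports no verdict.
The state is a dict: "time_s": time; "joints": joint angles; "qvel": joint speeds; "joint_torque": joint torques, N m; "tcp_pos": TCP position; "tool_rot": TCP orientation; "force": force on the tool from outside, world axes, zero at the start; "wrist_torque": the same for the moment, N m; "gripper_width": finger opening in m.
Only numpy, scipy, OpenCV 4.12 (cv2) and the standard library are available. Lean on these libraries where they do the work, as an engineer would, in place of code of your own. Each camera call takes 0.05 s, during which the arm holds its last target.

TASK

The drill bits are under the red middle leaf of the open bit case; the leaf has a finger tab that juts out past the case's side. With your fingertips, push the leaf up from below, turn it over the hinge like the page of a book, and press it down until it lies flat on the other half. Push it only: do not pinch it between the fingers or fling it, do not lift the case or shove it away, and leave the other things on the bench alone.

Things in the scene. Friction and masses are not known exactly. Their poses are not given: they have to be found in the camera images.
- case: Black plastic bit case, loose (about 1.1 kg), lying open like a book. Origin: centre of its underside, below the hinge; z up, x along the hinge. Each half is a tray 190 mm long (x), 3 to 128 mm off the hinge line, rim 38 mm above the bench. The -y half (drill bits) is covered by the leaf at the start; the leaf is to lie on the open +y half, whose contents are lower than 28 mm.
- spine (a point): Centre of the leaf's hinge pin: 42 mm straight above the case's origin; the pin runs along the case's x.
- leaf (a joint): Angle of the leaf about its pin, rad: 0 flat on the -y half, 1.57 upright, 3.14 flat on the +y half, with hard stops at 0 and 3.14. It starts 0.02 to 0.14. The hinge is stiff: the leaf stays at whatever angle it is left and does not fall by itself; 1 to 3 N at its free edge turns it.
- tab (a point): Centre of the finger tab in the middle of the leaf's free edge, 138 mm from the pin. The tab is 44 mm wide (along the pin), 6 mm thick, reaches from 124 to 150 mm from the pin and so juts 22 mm past the case's side wall. With the leaf flat, its underside is 39 mm above the bench, with nothing beneath.
- leaf_red: Red face of the leaf, on top at the start. Origin on the pin; axes as the case's at angle 0. The leaf is a rigid panel, about 0.12 kg, 176 mm long (along the pin), 4 to 124 mm off the pin, 8 mm thick (4 mm either side of the pin's plane). Each face has two rails of bits, 34 and 78 mm from the pin, reaching 9 mm from mid plane; beyond 100 mm it is clear.
- leaf_white: White face of the leaf, fixed back to back to the red one: underneath at the start, on top once turned. Same origin and axes as the red face.
- driver: Black cordless driver standing upright on its battery, 120 x 76 mm footprint, 206 mm tall, chuck and bit reaching 151 mm to its own -x, 175 mm up; origin under the battery's centre. To be left alone.
- bench_dog: Round steel bench dog standing on its head, head 30 mm, shank 19 mm, 92 mm tall; origin at the centre of its underside. It stands beside the end of the case. To be left alone.
- jar: Glass jar with a wire clip-on lid and an orange seal, 92 mm across, 126 mm tall; origin at the centre of its underside. To be left alone.
- hole_punch: Blue two-hole paper punch, 105 x 125 mm, 72 mm tall; origin at the centre of its underside. To be left alone.
- pliers: Combination pliers with red handles lying flat, 200 mm long along their x (jaws to +x), 13 mm high; origin on the bench near the pivot. To be left alone.
- tape_measure: Yellow tape measure standing on its edge, 78 x 40 mm, 58 mm tall; origin at the centre of its underside. To be left alone.

How it is judged:
By the outcome, as a careful person would: the job done as asked, in the order asked, and still so for the second after the job is handed in, with the robot touching nothing.
It also fails if it takes over 35 s, if anything falls off the work surface, if the arm or the gripper's body presses on something with over 40 N, if the wrist force passes 120 N, or if a joint passes its speed limit or range.

## Working session

There is one attempt and no reset: what is moved stays moved. The work goes in short steps, Python scripts to look and compute and a tool call to move; the robot and the scene stay as the last step left them, time stands still between calls to the robot, and variables do not carry over. Pictures are saved under pics/ and viewed, and the job is handed in when it is done.

Besides the shell and the picture viewer there is one more tool, called after "Call:" as name(argument=value, ...) on one line, values as JSON. arm_command: Moves the arm, as the interface text tells. Its arguments: {"type":"object","properties":{"deltas":{"type":"array","items":{"type":"array","items":{"type":"array","items":{"type":"number"}}}},"grip_force":{"type":"number"}},"required":["deltas"]}

```bash
ls; mkdir -p pics
python3 - <<'E'
from rig import r
import cv2
for n in ["scene","side","wrist"]:
    ci=r.camera_info(n); print(n,ci)
    p,d=r.grab_frame(n); cv2.imwrite(f"pics/{n}0.png",p[:,:,::-1])
    import numpy as np; np.savez(f"{n}0.npz",p=p,d=d,**{k:np.array(v) for k,v in ci.items()})
print(r.read_state(), r.grasp_offset)
E
```

```text
pics
scene {'fx': 467.6980514481857, 'fy': 467.6980514481857, 'cx': 276.83448951686495, 'cy': 208.53481193763443, 'k1': -0.12089773031139626, 'eye': array([1.42219144, 0.34859592, 0.8898275 ]), 'attitude': array([-1.37576602, -2.09286393,  0.96604964])}
side {'fx': 535.8713172761903, 'fy': 535.8713172761903, 'cx': 273.5877981643962, 'cy': 217.40412071184434, 'k1': -0.09241400211938201, 'eye': array([-0.32540581, -1.31123962,  1.01360895]), 'attitude': array([-2.03591996,  0.65144706, -0.33283775])}
wrist {'fx': 295.4300054943928, 'fy': 295.4300054943928, 'cx': 278.5010384338127, 'cy': 212.42010706333627, 'k1': -0.04992278303931603, 'eye': array([0.60051612, 0.07613947, 0.37425528]), 'attitude': array([ 2.83958115e+00,  1.66896729e-03, -3.14243719e-03])}
{'time_s': 0.15, 'joints': array([-2.17705661e-01,  1.04544377e-01,  9.66610070e-02,  1.56391888e+00,
        1.10147838e-05,  1.35313435e+00]), 'qvel': array([ 0.00048596, -0.00196435,  0.00266165,  0.00184521, -0.00277507,
        0.00111515]), 'joint_torque': array([ 3.56894714e-03, -5.57353413e+01,  5.04006886e+01,  1.24952567e-02,
       -2.60494489e-04,  1.42527287e-05]), 'tcp_pos': array([5.99744915e-01, 6.59875540e-05, 2.30718568e-01]), 'tool_rot': array([-2.22088600e+00, -2.22078898e+00,  8.34812435e-04]), 'force': array([-0.01202441,  0.73526454,  0.57706799]), 'wrist_torque': array([-0.02711467, -0.08294806, -0.01565312]), 'gripper_width': 0.08560954986493376} 0.0187
```

View pics/scene0.png

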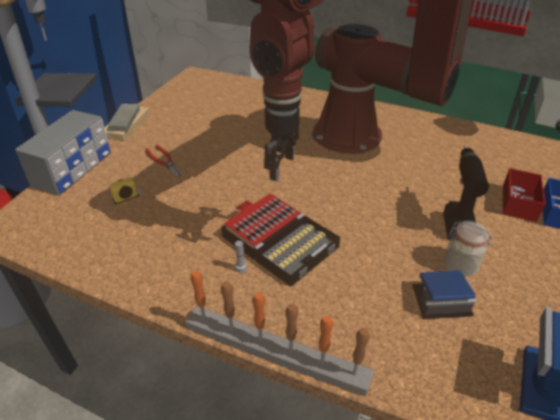

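View pics/side0.png

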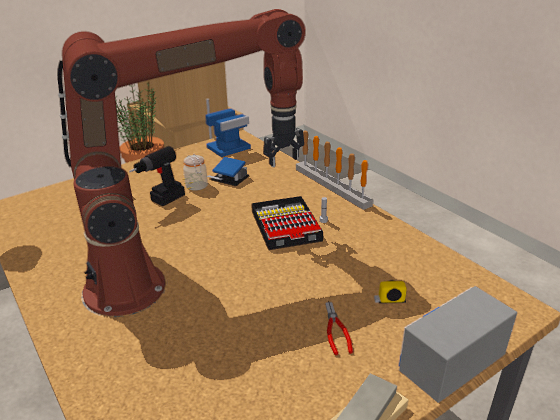

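View pics/wrist0.png

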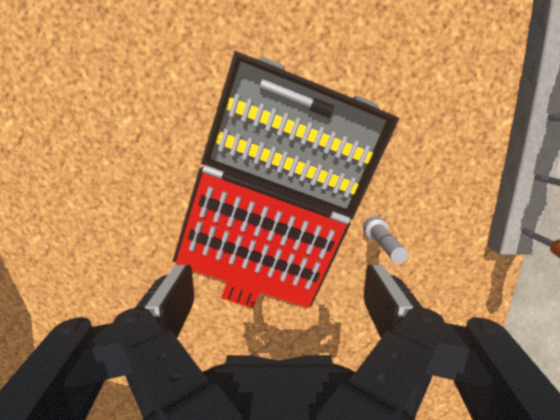

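```bash
cat > h.py <<'E'
import numpy as np, cv2
from scipy.spatial.transform import Rotation as R
def K(c): return np.array([[c['fx'],0,c['cx']],[0,c['fy'],c['cy']],[0,0,1]],float)
def slopes(c,uv):
    uv=np.atleast_2d(np.asarray(uv,float)).reshape(-1,1,2)
    return cv2.undistortPoints(uv,K(c),np.array([float(c['k1']),0,0,0])).reshape(-1,2)
def pts(c,uv,d):
    s=slopes(c,uv); P=np.c_[s,np.ones(len(s))]*np.asarray(d,float).reshape(-1,1)
    return R.from_rotvec(c['attitude']).apply(P)+c['eye']
def plane(c,uv,z):
    s=slopes(c,uv); v=R.from_rotvec(c['attitude']).apply(np.c_[s,np.ones(len(s))])
    return c['eye']+v*((z-c['eye'][2])/v[:,2])[:,None]
def mask_pts(c,m,d):
    m=m&(d>0); v,u=np.nonzero(m); return pts(c,np.c_[u,v],d[v,u]),u,v
def red(p): 
    h=cv2.cvtColor(p,cv2.COLOR_RGB2HSV); return ((h[...,0]<8)|(h[...,0]>172))&(h[...,1]>170)&(h[...,2]>90)
def project(c,P):
    Rt=R.from_rotvec(c['attitude']).inv(); q=Rt.apply(np.atleast_2d(P)-c['eye'])
    s=q[:,:2]/q[:,2:]; r2=(s**2).sum(1,keepdims=True); s=s*(1+c['k1']*r2)
    return s*[float(c['fx']),float(c['fy'])]+[float(c['cx']),float(c['cy'])]
E
python3 - <<'E'
from h import *
z=np.load('wrist0.npz'); c={k:z[k] for k in z}; p,d=z['p'],z['d']
m=red(p); n,l,st,_=cv2.connectedComponentsWithStats(m.astype(np.uint8)); k=1+np.argmax(st[1:,4]); m=l==k
P,u,v=mask_pts(c,m,d); print(len(P))
# plane fit robust
A=P
for _ in range(4):
    cc=A.mean(0); U,S,V=np.linalg.svd(A-cc,full_matrices=False); n=V[2]*np.sign(V[2,2]); e=(P-cc)@n; A=P[abs(e)<0.0025]
print('plane n',n,'c',cc,len(A),'tilt',np.degrees(np.arccos(n[2])))
rect=cv2.minAreaRect(A[:,:2].astype(np.float32)); print(rect, cv2.boxPoints(rect))
for i in [(236,54),(397,120),(207,165),(350,215),(176,262),(313,306),(232,284),(262,292),(222,298),(255,306),(212,172),(341,217),(375,225),(399,255)]:
    print(i, d[i[1],i[0]], pts(c,[i],[d[i[1],i[0]]])[0].round(4))
big=cv2.resize(p[20:340,150:430],None,fx=2.1,fy=1.8,interpolation=cv2.INTER_CUBIC); cv2.imwrite('pics/w0z.png',big[:,:,::-1])
z=np.load('side0.npz'); p=z['p']; cv2.imwrite('pics/s0z.png',np.hstack([cv2.resize(p[100:260,230:340],(550,600) ,interpolation=cv2.INTER_CUBIC)])[:,:,::-1])
E
```

```text
9073
plane n [0.00996485 0.02450833 0.99964996] c [ 0.57297856 -0.06906984  0.04895925] 8829 tilt 1.5160335819667017
((0.571898341178894, -0.077579066157341), (0.14750060439109802, 0.17686767876148224), 69.70053100585938) [[ 0.46337095 -0.11606881]
 [ 0.6292538  -0.17742898]
 [ 0.68042576 -0.03908932]
 [ 0.5145429   0.02227084]]
(236, 54) 0.2998436 [0.5558 0.1429 0.0395]
(397, 120) 0.31934425 [0.7295 0.0779 0.0389]
(207, 165) 0.33354303 [0.5187 0.0282 0.04  ]
(350, 215) 0.35267377 [ 0.6854 -0.0316  0.0383]
(176, 262) 0.35815677 [ 0.4747 -0.0883  0.0506]
(313, 306) 0.43398112 [ 0.6508 -0.1849  0.0009]
(232, 284) 0.36725265 [ 0.5419 -0.1185  0.0503]
(262, 292) 0.3709718 [ 0.5791 -0.13    0.05  ]
(222, 298) 0.37409574 [ 0.5279 -0.1393  0.0497]
(255, 306) 0.43374673 [ 0.5652 -0.1848  0.0013]
(212, 172) 0.32717597 [0.5259 0.0217 0.0487]
(341, 217) 0.34494123 [ 0.673  -0.0315  0.0463]
(375, 225) 0.37403432 [ 0.7226 -0.0503  0.0216]
(399, 255) 0.30929717 [ 0.7273 -0.0587  0.092 ]
```

View pics/w0z.png

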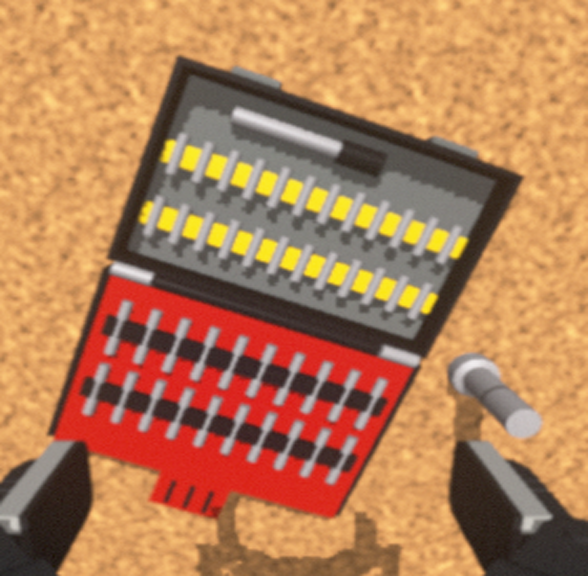

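View pics/s0z.png

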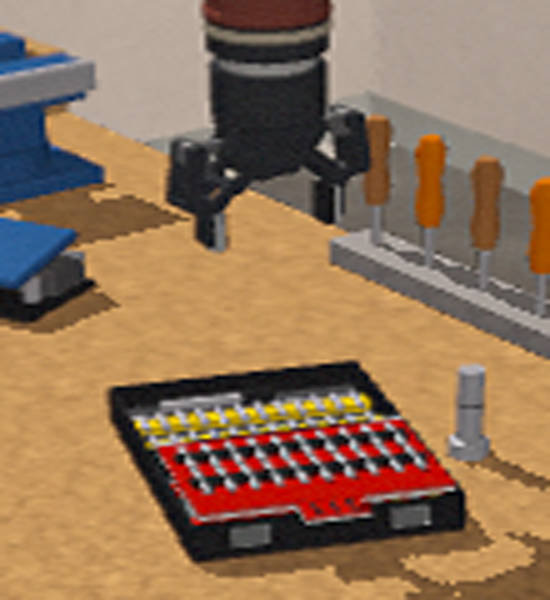

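Run:
```python
from h import *
z=np.load('wrist0.npz'); c={k:z[k] for k in z}; p,d=z['p'],z['d']
vv,uu=np.mgrid[200:420,0:560]; dd=d[200:420]; 
P=pts(c,np.c_[uu.ravel(),vv.ravel()],dd.ravel()); 
P=P.reshape(220,560,3)
for u in (150,160,170,180,185,190):
    print(u,[(v,*(1000*P[v-200,u]-[600,0,231]).round(0).astype(int)) for v in range(255,420,8) if 0<d[v,u]<0.32])
im=np.hstack([p[240:420,80:240],p[240:420,330:490]]);cv2.imwrite('pics/w0f.png',cv2.resize(im,(800,450),interpolation=cv2.INTER_CUBIC)[:,:,::-1])
```

```text
150 [(295, np.int64(-53), np.int64(7), np.int64(38)), (303, np.int64(-48), np.int64(10), np.int64(48)), (311, np.int64(-45), np.int64(13), np.int64(56)), (319, np.int64(-43), np.int64(12), np.int64(60)), (327, np.int64(-42), np.int64(11), np.int64(63)), (335, np.int64(-40), np.int64(12), np.int64(67)), (343, np.int64(-36), np.int64(17), np.int64(76)), (351, np.int64(-34), np.int64(18), np.int64(81)), (359, np.int64(-33), np.int64(17), np.int64(83)), (367, np.int64(-32), np.int64(17), np.int64(86)), (375, np.int64(-31), np.int64(16), np.int64(87)), (383, np.int64(-30), np.int64(18), np.int64(91)), (391, np.int64(-29), np.int64(17), np.int64(92)), (399, np.int64(-30), np.int64(14), np.int64(92)), (407, np.int64(-37), np.int64(-3), np.int64(81)), (415, np.int64(-29), np.int64(11), np.int64(94))]
160 [(279, np.int64(-54), np.int64(8), np.int64(26)), (287, np.int64(-48), np.int64(12), np.int64(39)), (295, np.int64(-46), np.int64(11), np.int64(44)), (303, np.int64(-44), np.int64(11), np.int64(49)), (311, np.int64(-44), np.int64(9), np.int64(51)), (319, np.int64(-44), np.int64(6), np.int64(
[... 3218 characters left out ...]
5, np.int64(-19), np.int64(19), np.int64(100))]
190 [(271, np.int64(-42), np.int64(8), np.int64(18)), (279, np.int64(-42), np.int64(4), np.int64(19)), (287, np.int64(-42), np.int64(0), np.int64(19)), (295, np.int64(-42), np.int64(-4), np.int64(20)), (303, np.int64(-42), np.int64(-7), np.int64(22)), (359, np.int64(-23), np.int64(17), np.int64(83)), (367, np.int64(-22), np.int64(17), np.int64(85)), (375, np.int64(-21), np.int64(18), np.int64(89)), (383, np.int64(-21), np.int64(16), np.int64(89)), (391, np.int64(-20), np.int64(18), np.int64(93)), (399, np.int64(-18), np.int64(20), np.int64(97)), (407, np.int64(-18), np.int64(20), np.int64(99)), (415, np.int64(-17), np.int64(20), np.int64(100))]
```

View pics/w0f.png

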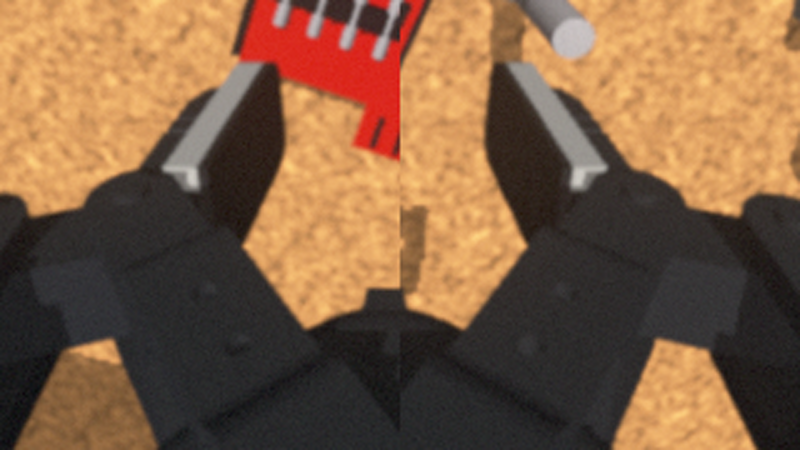

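Call:
arm_command(deltas=[[[1,-62,-171,0,-20],[1,-62,-171,0,-20],[1,-62,-171,0,-20],[1,-62,-171,-100,-20],[1,-62,-171,-160,-20],[1,-62,-171,-206,-20],[1,-62,-171,-206,-20],[1,-62,-171,-206,-20]]], grip_force=20)

```text
time_s: 1.15
tcp_pos: [0.5377, -0.1708, 0.0254]
tool_rot: [-2.572, -1.801, 0.001]
force: [0.7, 0.8, 0.3]
gripper_width: -0.0002
```

Run:
```python
from h import *
from rig import r
s=r.read_state(); print(s)
ps=[]
for n in ["wrist","side"]:
    c=r.camera_info(n); p,d=r.grab_frame(n); np.savez(f"{n}1.npz",p=p,d=d,**{k:np.array(v) for k,v in c.items()})
    ps.append(p)
cv2.imwrite('pics/w1.png',ps[0][:,:,::-1]); cv2.imwrite('pics/s1.png',cv2.resize(ps[1][120:280,200:400],(750,600),interpolation=cv2.INTER_CUBIC)[:,:,::-1])
```

```text
{'time_s': 1.15, 'joints': array([-5.39289569e-01,  6.71141208e-02, -3.19187102e-01,  1.18574004e+00,
       -3.61527294e-05,  1.38050391e+00]), 'qvel': array([ 0.00232388, -0.03420215,  0.05382554,  0.01448899,  0.00035621,
       -0.00142268]), 'joint_torque': array([-9.79815982e-02, -4.85837495e+01,  4.49820042e+01, -4.02662102e-01,
       -4.55427871e-03,  3.23709980e-05]), 'tcp_pos': array([ 0.53771162, -0.17077803,  0.02538684]), 'tool_rot': array([-2.57246124e+00, -1.80138848e+00,  8.50011922e-04]), 'force': array([0.67050729, 0.80253079, 0.26408844]), 'wrist_torque': array([-0.03369816,  0.00732503,  0.04064633]), 'gripper_width': -0.00017776738290388696}
```

View pics/w1.png

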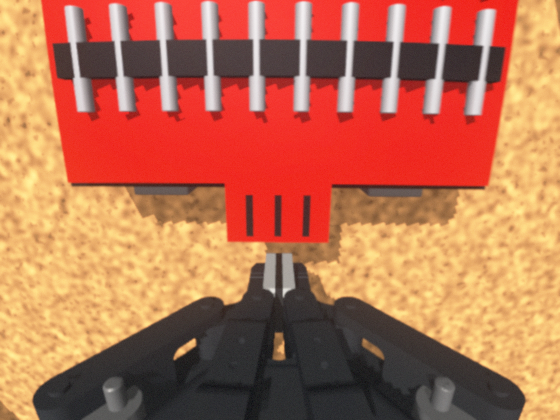

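View pics/s1.png

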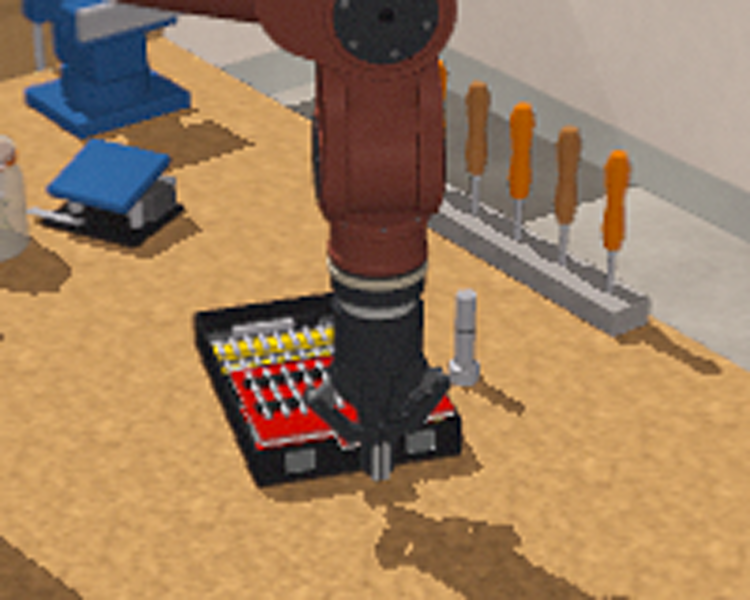

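Call:
arm_command(deltas=[[[1,4.5,12,0,0],[1,5,14,0,0],[1,5,14,0,0]]])

```text
time_s: 1.62
tcp_pos: [0.5438, -0.1571, 0.0263]
tool_rot: [2.571, 1.802, 0.001]
force: [0.6, -1.7, 0.1]
gripper_width: -0.0004
```

Call:
arm_command(deltas=[[[1,0.7,2,1,0],[1,0.7,2,4,0],[1,0.7,2,7,0]]])

```text
time_s: 2.0
tcp_pos: [0.5436, -0.1549, 0.0324]
tool_rot: [-2.573, -1.802, 0.0]
force: [-0.0, -2.3, -0.4]
gripper_width: 0.0006
```

Call:
arm_command(deltas=[[[1,0,0,3,0],[1,0,0,6,0],[1,0,0,9,0],[1,0,0,9,0]]])

```text
time_s: 2.5
tcp_pos: [0.5438, -0.155, 0.0417]
tool_rot: [2.573, 1.802, 0.0]
force: [-0.0, -1.5, 0.4]
gripper_width: 0.0
```

```bash
cat > look.py <<'E'
from h import *
from rig import r
import sys
t=sys.argv[1]
s=r.read_state(); print(s['time_s'],s['tcp_pos'].round(4),s['force'].round(2),s['wrist_torque'].round(2))
c=r.camera_info('wrist'); p,d=r.grab_frame('wrist'); np.savez(f"wrist_{t}.npz",p=p,d=d,**{k:np.array(v) for k,v in c.items()})
cv2.imwrite(f'pics/w{t}.png',p[:,:,::-1])
m=red(p); n,l,st,_=cv2.connectedComponentsWithStats(m.astype(np.uint8)); m=l==1+np.argmax(st[1:,4])
P,u,v=mask_pts(c,m,d); A=P
for _ in range(4):
    cc=A.mean(0); U,S,V=np.linalg.svd(A-cc,full_matrices=False); n=V[2]*np.sign(V[2,2]); e=(P-cc)@n; A=P[abs(e)<0.0025]
print('n',n.round(4),'tilt rad',np.arccos(n[2]),len(A),'yaw of x axis deg',np.degrees(np.arctan2(-n[0],n[1])))
e=A[:,:2]@np.array([0.347,0.938]); i=np.argsort(e)[:30]; print('outer edge',A[i].mean(0).round(4), 'radial',e[i].mean().round(4))
E
python3 look.py 2
```

```text
2.5 [ 0.5438 -0.155   0.0417] [-0.05 -1.47  0.36] [-0.27  0.24 -0.  ]
n [0.0263 0.0669 0.9974] tilt rad 0.07194797261728775 57917 yaw of x axis deg -21.42448638564125
outer edge [ 0.5539 -0.1464  0.0569] radial 0.0549
```

View pics/w2.png

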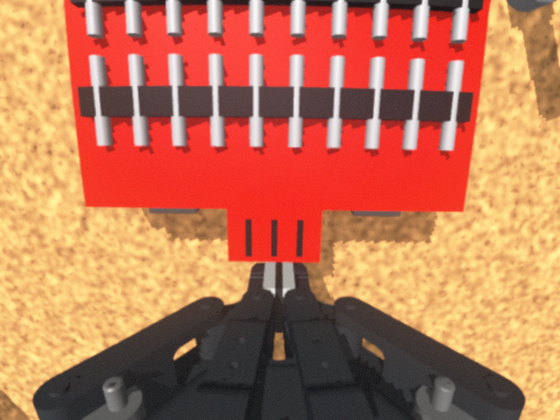

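Call:
arm_command(deltas=[[[1,-1.5,-4,0,0],[1,-1.5,-4,-14,0],[1,0,0,-14,0],[1,1.4,3.7,-12,0],[1,1.4,3.7,-7,0],[1,1.4,3.7,-2,0],[1,1.4,3.7,3,0],[1,1.4,3.7,5,0]]])

```text
time_s: 3.55
tcp_pos: [0.5456, -0.1513, 0.0471]
tool_rot: [2.573, 1.802, 0.001]
force: [-0.3, -0.5, -0.6]
gripper_width: 0.0001
```

```bash
python3 look.py 3
```

```text
3.55 [ 0.5456 -0.1513  0.0471] [-0.32 -0.53 -0.62] [-0.    0.01  0.03]
n [0.0404 0.1055 0.9936] tilt rad 0.11321857048273977 56282 yaw of x axis deg -20.977266970547113
outer edge [ 0.5535 -0.1416  0.0628] radial 0.0592
```

Call:
arm_command(deltas=[[[1,-1.5,-4,0,0],[1,-1.5,-4,-20,0],[1,0.2,0.5,-20,0],[1,0.4,1,-16,0],[1,0.4,1,-11,0],[1,0.4,1,-6,0],[1,0.4,1,-1,0],[1,0.4,1,4,0],[1,0.4,1,6,0]]])

```text
time_s: 4.72
tcp_pos: [0.5458, -0.1504, 0.0529]
tool_rot: [2.573, 1.802, 0.001]
force: [0.2, -0.5, -0.3]
gripper_width: -0.0001
```

```bash
python3 look.py 4
```

```text
4.725 [ 0.5458 -0.1504  0.0529] [ 0.24 -0.47 -0.32] [-0.08  0.02  0.02]
n [0.0452 0.1183 0.9919] tilt rad 0.12699837699646394 52796 yaw of x axis deg -20.889679910426516
outer edge [ 0.5553 -0.1412  0.0648] radial 0.0602
```

Call:
arm_command(deltas=[[[1,-1.5,-4,0,0],[1,-1.5,-4,-22,0],[1,0.1,0.3,-22,0],[1,0.2,0.6,-18,0],[1,0.4,1,-13,0],[1,0.5,1.4,-8,0],[1,0.7,1.8,-3,0],[1,0.8,2.2,2,0],[1,1,2.6,7,0]]])

```text
time_s: 5.9
tcp_pos: [0.5466, -0.1477, 0.0597]
tool_rot: [2.573, 1.802, 0.0]
force: [-0.4, -1.7, -1.2]
gripper_width: -0.0002
```

```bash
python3 look.py 5
```

```text
5.9 [ 0.5466 -0.1477  0.0597] [-0.44 -1.66 -1.17] [-0.27  0.12 -0.  ]
n [0.0781 0.2069 0.9752] tilt rad 0.2230385809661945 52815 yaw of x axis deg -20.67955130752165
outer edge [ 0.5531 -0.137   0.079 ] radial 0.0634
```

Call:
arm_command(deltas=[[[1,-1.2,-3,0,0],[1,-1.2,-3,-15,0],[1,0.1,0.3,-15,0],[1,0.5,1.4,-10,0],[1,1.1,3,-4,0],[1,1.8,5,3,0],[1,2.7,7.4,10,0],[1,3.7,10,17,0],[1,4.7,12.7,24,0],[1,5.7,15.4,30,0]]])

```text
time_s: 7.2
tcp_pos: [0.5524, -0.1321, 0.0899]
tool_rot: [2.573, 1.802, 0.0]
force: [-0.2, -1.3, -0.4]
gripper_width: -0.0001
```

```bash
python3 look.py 6
```

```text
7.2 [ 0.5524 -0.1321  0.0899] [-0.19 -1.27 -0.41] [-0.2   0.06 -0.02]
n [0.1781 0.4754 0.8615] tilt rad 0.5325071830276772 51406 yaw of x axis deg -20.531776944593705
outer edge [ 0.5618 -0.1208  0.1214] radial 0.0817
```

View pics/w6.png

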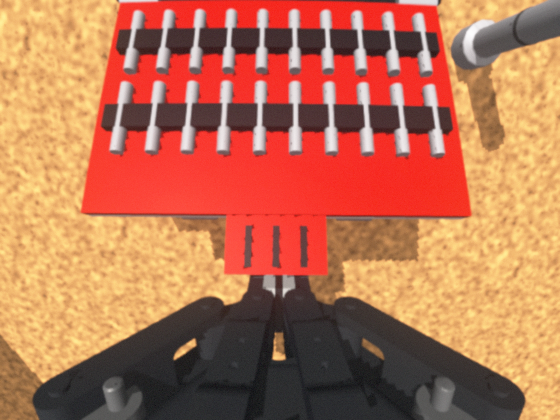

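Call:
arm_command(deltas=[[[1,1.9,5,8,0],[1,3.6,9.6,15,0],[1,6,16.2,24,0],[1,8.7,23.4,32,0],[1,11.6,31.5,40,0],[1,14.6,39.4,47,0],[1,17.9,48.3,53,0],[1,21.2,57.2,58,0],[1,25.8,69.8,62,0],[1,25.8,69.8,62,0]]])

```text
time_s: 8.5
tcp_pos: [0.5783, -0.0611, 0.1513]
tool_rot: [-2.572, -1.804, -0.001]
force: [0.8, -0.8, 0.1]
gripper_width: -0.0001
```

```bash
python3 look.py 7
python3 - <<'E'
from h import *
from rig import r
p,d=r.grab_frame('side'); cv2.imwrite('pics/s7.png',cv2.resize(p[100:260,200:400],(750,600),interpolation=cv2.INTER_CUBIC)[:,:,::-1])
E
```

```text
8.5 [ 0.5783 -0.0611  0.1513] [ 0.79 -0.76  0.12] [ 0.01  0.05 -0.01]
n [0.3268 0.8753 0.3564] tilt rad 1.2064064739859206 18391 yaw of x axis deg -20.47096628636447
outer edge [ 0.5865 -0.0474  0.1841] radial 0.1591
```

View pics/w7.png

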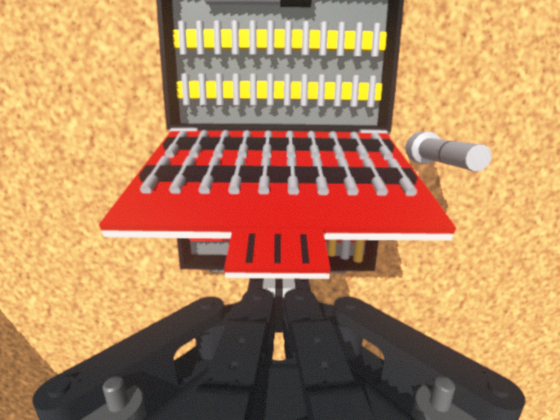

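View pics/s7.png

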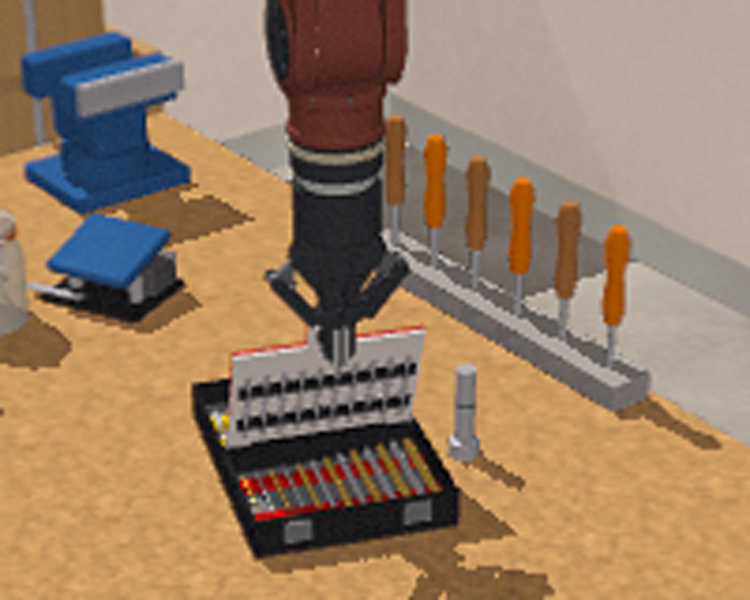

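Call:
arm_command(deltas=[[[1,4,11,4,0],[1,8,21,7,0],[1,12.5,34,12,0],[1,18,48.5,16,0],[1,21,57,16,0],[1,24.3,65.7,15,0],[1,27.5,74.5,14,0],[1,30.7,83,12,0],[1,33.8,91.5,9,0],[1,36.8,99.4,5,0],[1,39.7,107.5,1,0],[1,42.5,115,-4,0],[1,42.5,115,-4,0]]])

```text
time_s: 10.22
tcp_pos: [0.6203, 0.0532, 0.1466]
tool_rot: [-2.572, -1.802, 0.001]
force: [-0.3, -0.2, 0.5]
gripper_width: -0.0001
```

Run:
```python
from h import *
from rig import r
s=r.read_state(); print(s['time_s'],s['tcp_pos'].round(4),s['force'].round(2))
c=r.camera_info('side')
p,d=r.grab_frame('side'); np.savez('side8.npz',p=p,d=d,**{k:np.array(v) for k,v in c.items()}); cv2.imwrite('pics/s8.png',cv2.resize(p[100:260,200:400],(750,600),interpolation=cv2.INTER_CUBIC)[:,:,::-1])
p,d=r.grab_frame('wrist'); cv2.imwrite('pics/w8.png',p[:,:,::-1])
```

```text
10.225 [0.6203 0.0532 0.1466] [-0.34 -0.18  0.51]
```

View pics/w8.png

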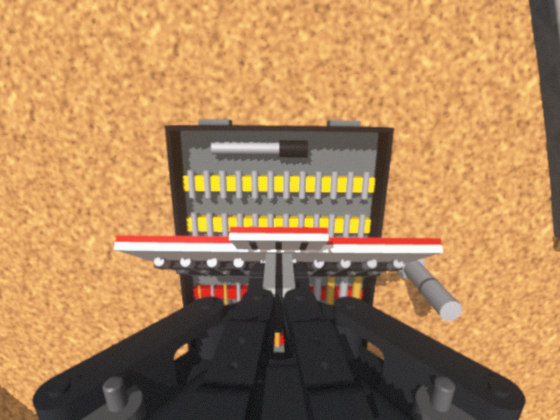

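View pics/s8.png

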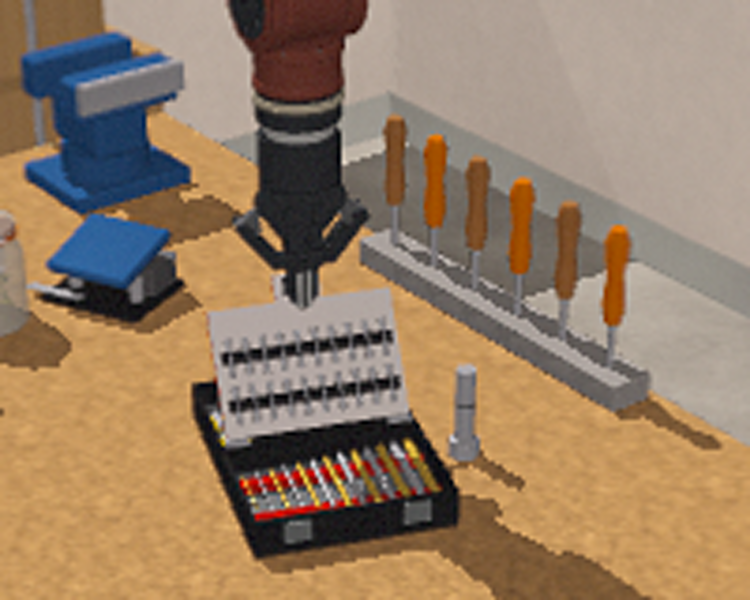

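Call:
arm_command(deltas=[[[1,2.6,7.2,-6,0],[1,5,13.7,-12,0],[1,7.3,20,-19,0],[1,9.5,26,-25,0],[1,11.5,31,-33,0],[1,13.2,36,-41,0],[1,14.7,40,-49,0],[1,16,43.5,-57,0],[1,17,46.5,-66,0],[1,18,49,-75,0],[1,18.6,50.5,-82,0],[1,19,51.5,-88,0],[1,19,51.5,-88,0]]])

```text
time_s: 11.95
tcp_pos: [0.6391, 0.104, 0.0587]
tool_rot: [-2.573, -1.802, 0.001]
force: [0.1, 0.3, -0.7]
gripper_width: 0.0004
```

Run:
```python
from h import *
from rig import r
s=r.read_state(); print(s['time_s'],s['tcp_pos'].round(4),s['force'].round(2))
p,d=r.grab_frame('side'); cv2.imwrite('pics/s9.png',cv2.resize(p[100:260,200:400],(750,600),interpolation=cv2.INTER_CUBIC)[:,:,::-1])
```

```text
11.95 [0.6391 0.104  0.0587] [ 0.09  0.34 -0.66]
```

View pics/s9.png

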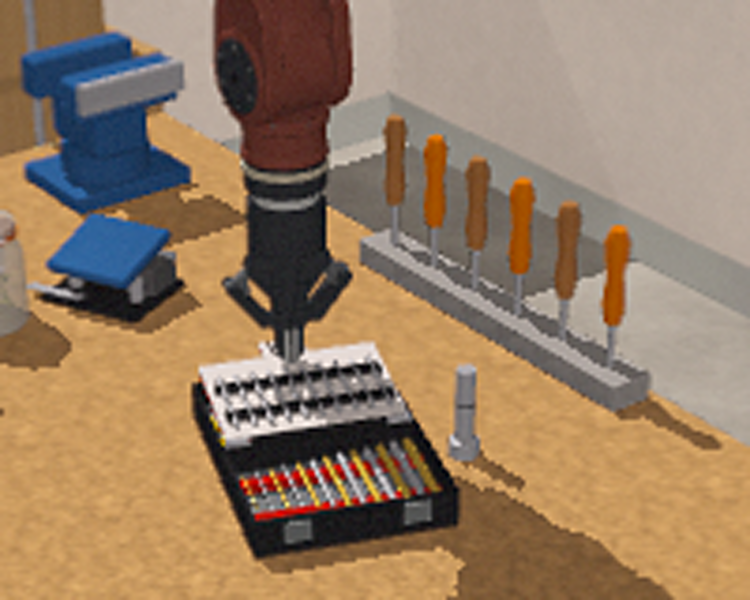

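Call:
arm_command(deltas=[[[1,0.3,0.7,-5,0],[1,0.4,1,-10,0],[1,0.4,1,-13,0],[1,0.4,1,-13,0]]])

```text
time_s: 12.5
tcp_pos: [0.6399, 0.105, 0.0462]
tool_rot: [2.573, 1.802, -0.0]
force: [0.5, 0.5, -0.5]
gripper_width: 0.0003
```

Call:
arm_command(deltas=[[[1,0,0,-1,0],[1,0,0,-1.5,0],[1,0,0,-1.5,0]]])

```text
time_s: 12.88
tcp_pos: [0.64, 0.105, 0.0459]
tool_rot: [2.573, 1.802, 0.0]
force: [-4.2, -0.4, 9.1]
gripper_width: 0.0003
```

Call:
arm_command(deltas=[[[1,0,0,-0.7,0],[1,0,0,-0.7,0],[1,0,0,5,0],[1,0,0,60,0],[1,0,0,120,0],[1,-20,-55,180,0],[1,-40,-108,185,0],[1,-40,-108,185,0]]])

```text
time_s: 13.88
tcp_pos: [0.5999, -0.0059, 0.2318]
tool_rot: [2.574, 1.797, 0.002]
force: [0.5, 0.6, -0.3]
gripper_width: -0.0001
```

Run:
```python
from h import *
from rig import r
s=r.read_state(); print(s['time_s'],s['tcp_pos'].round(4),s['force'].round(2))
c=r.camera_info('wrist'); p,d=r.grab_frame('wrist'); cv2.imwrite('pics/w10.png',p[:,:,::-1])
h=cv2.cvtColor(p,cv2.COLOR_RGB2HSV); m=(h[...,1]<40)&(h[...,2]>140)
n,l,st,_=cv2.connectedComponentsWithStats(m.astype(np.uint8)); m=l==1+np.argmax(st[1:,4])
P,u,v=mask_pts(c,m,d); k=(P[:,2]<.07)&(P[:,2]>.02); P=P[k]; A=P
for _ in range(5):
    cc=A.mean(0); U,S,V=np.linalg.svd(A-cc,full_matrices=False); n=V[2]*np.sign(V[2,2]); e=(P-cc)@n; A=P[abs(e)<0.002]
print(n,cc,len(A),'signed tilt about pin', np.arctan2(n@[.347,.938,0],n[2]))
rect=cv2.minAreaRect(A[:,:2].astype(np.float32)); print(rect)
p,d=r.grab_frame('side'); cv2.imwrite('pics/s10.png',cv2.resize(p[100:260,200:400],(750,600),interpolation=cv2.INTER_CUBIC)[:,:,::-1])
```

```text
13.875 [ 0.5999 -0.0059  0.2318] [ 0.53  0.57 -0.3 ]
[0.00188602 0.00255214 0.99999496] [0.62742679 0.07134157 0.04692997] 13775 signed tilt about pin 0.0030483574987990266
((0.6263548731803894, 0.06976447999477386), (0.15159828960895538, 0.1774911880493164), 69.37718963623047)
```

View pics/w10.png

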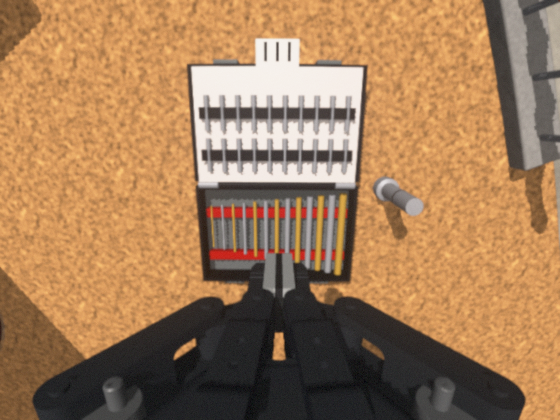

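View pics/s10.png

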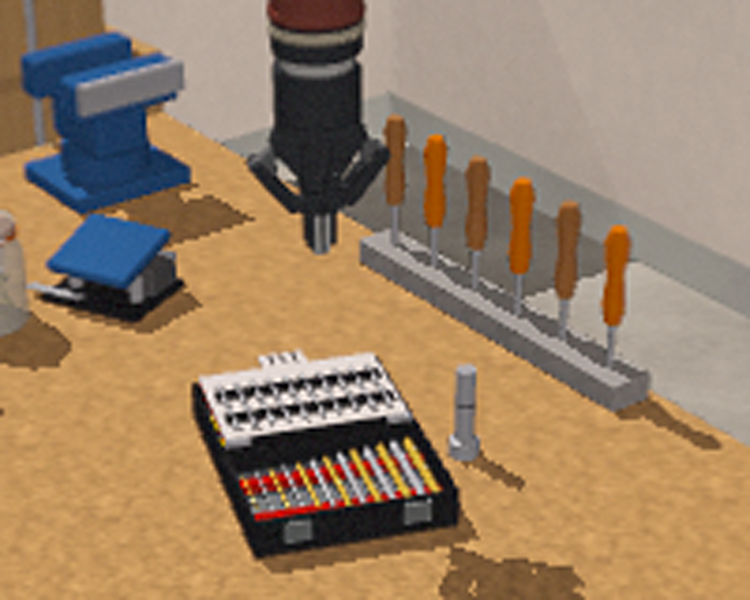

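```bash
python3 -c "
from rig import r
print(r.finish_job())"
```

```text
the job is handed in; nothing more can be done
None
```

The leaf is turned over the hinge and lies flat on the other half, and the job was handed in at about 14 s with the gripper raised clear.

**How it went:** The tool can only point straight down, so the fingertips could not get underneath the tab. I shut the gripper and pushed the tab up by its outer edge in several strokes. From about 0.5 rad I pushed the leaf round in an arc and over the top, then pressed the white face down. I never pinched or flung the leaf.

**Last checks:**
- **Leaf:** the white face is on top, level to about 0.003 rad, at 47 mm height where 46 mm was expected.
- **Pressing force:** the last press read 9 N up against the stop. I then pressed 0.7 mm further without reading the force before lifting.
- **Other things:** the bench dog looks untouched in the pictures. I kept away from the rest but measured none of them.

**Not perfect:** the loose case slid about 6 mm in the pushing direction during the first strokes, because the lift depended on friction at the tab's edge. Some of those strokes turned the leaf very little. The case's direction stayed at about −20.5° throughout.

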